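# Open the grinder's gate and hold it on full purge

## Task

Open up the coffee grinder for the morning: draw the steel shut-off plate straight up out of the slot in front of the hopper, stand it fully down in the sheet-metal pocket on the left side of the machine (as you face it) and let go of it. Only then turn the dial on top clockwise past the first and second clicks to the third (three pips, purge) and finish with the gripper still holding it there, since it springs back to off when let go. Leave the cup under the spout and the other things around the grinder where they stand.

Things in the scene. Friction and masses are not known exactly. Their poses are not given: they have to be found in the camera images.
- grinder: Low grey coffee grinder, fixed, 240 wide, 225 deep, 149 mm high. Origin at its underside near the middle; x to its back, y to its left, z up. Right half: motor housing, steel top at z = 130, dial on it. Left half, back to front: black hopper (lid fixed, top z = 149), slot with the shut-off plate, round burr housing, spout over a cup. Only the dial and the plate stand higher than 149 mm.
- throat (a point): Centre of the floor of the slot in which the shut-off plate stands at the start, 85 mm above the worktop, axes as the grinder's. The slot is 60 mm deep (rim at 145 mm), 6.5 mm wide along x, 70 mm long along y.
- pocket (a point): Centre of the floor of the pocket on the grinder's left flank, 85 mm above the worktop, axes as the grinder's. 54 mm deep, 8 mm wide along y, 82 mm long along x; above that its long lips flare to a mouth 20 mm wide at 147 mm above the worktop. The plate goes in a quarter turn (about the vertical) from how it stands in the slot, either way round.
- gate: Steel shut-off plate, loose, about 0.18 kg. Origin mid lower edge; z up, x through its thickness, y along its width. Blade 4 mm thick, 66 wide, z = 0 to 86 mm (lowest 9 mm only 54 wide); folded grip edge z = 85 to 109 mm, 10 thick, 52 wide: pinch this from above across its thickness. Foot on the floor of slot or pocket, its top is 194 mm above the worktop. Yaw is as the grinder's at first.
- dial (a joint): Angle of the dial, rad: 0 at off (start), grows clockwise seen from above, end stop 1.28. Clicks at 0.4 (one pip), 0.8 (two pips) and 1.2 (three pips). A spring turns it back to 0 from any angle when let go: 0.07 N m at off rising to 0.19 N m at the third click; leaving the clicks forward takes 0.16 (off), 0.20, then 0.24 N m, the stop side of the third 0.28.
- dial_grip (a point): Point on the dial's upright axis, 164 mm above the worktop, 7 mm below the top of the black bar grip; turns with the dial. Bar 48 mm long, 11 mm thick, standing 30 mm over a round skirt of 58 mm diameter (skirt top 142 mm above the worktop). The frame's x is along the bar, y across it; at off these are the grinder's axes, the pointer end to the front.
- dosing_cup: Small steel cup, 54 mm across and 69 mm high, loose, on the base under the spout. Origin under its centre. To be left there.
- tasting_cup: White tasting cup, 69 mm across, 62 mm high, loose, to the right of the grinder. Origin under its centre. To be left there.
- milk_jug: Pottery milk jug, 67 x 103 x 85 mm, loose, to the left of the grinder. Origin under its centre. To be left there.
- grounds_brush: Brush with wooden handle, 176 x 39 x 14 mm, loose, lying to the left of the grinder. Origin under its centre. To be left there.

How it is judged:
By the outcome, as a careful person would: the job done as asked, in the order asked, and still so for the second after the job is handed in, while the arm keeps its last pose, push and grip.
It also fails if it takes over 59 s, if anything falls off the work surface, if the arm or the gripper's body presses on something with over 40 N, if the wrist force passes 120 N, or if a joint passes its speed limit or range.

## Robot

A 6-joint arm with a two-finger parallel gripper is mounted at the origin on a cart in front of the work surface, level with it; the furniture and walls round the work are solid. World frame = base frame: x ahead of the robot, y to its left, z up, the work surface at z = 0. Lengths are in m, angles in rad, forces in N, time in s.
With the tool pointing down it reaches from about 0.275 to 0.775 m from the base axis. Payload 14.6 kg.
Tool frame: the origin (TCP) lies midway between the tips of the shut fingers; the grasp point (between the pads) lies 19 mm behind it (manip.grasp_offset is the distance from the TCP to the grasp point, in m); z points along the fingers, y is the line along which they close (so a half turn about z gives the same grasp; the last joint's range is limited). The gripper opens to 85 mm and grips with 20 to 120 N. Pads are 22 mm wide; open, the fingers measure 114 mm over their backs; the gripper's body (76 mm by 85 mm) begins 54 mm behind the grasp point. The pads swing forward as they close: fully open they stand 13 mm farther back than shut.
Start: joints at [-1.497, 0.263, -0.048, 1.259, 0, 1.415], TCP at [0.119, -0.511, 0.231] pointing down, gripper open.
Joint ranges: [-2.65, 2.65], [-0.89, 1.7], [-1.18, 1.37], [-2.13, 2.11], [-1.35, 1.29], [-3.14, 3.14]. Speed limits (rad/s): [1.89, 1.89, 2.57, 2.79, 3.14, 3.14].

## Interface

Orientations are given as a unit quaternion [x, y, z, w].
In Python, from workcell import manip gives the robot as it stands.
- The arm moves only by the shell command python3 steer.py [FORCE], which reads ROWS from standard input. ROWS is one flat JSON list of numbers that holds 1 to 8 rows one after another, with no inner brackets; each row has 7 numbers: dx, dy, dz in m, then a rotation vector rx, ry, rz in rad, then the finger opening in m; each row is the pose to reach, as a shift and turn from the pose commanded when the command began, along the tool's axes at that moment; what a row does not reach only later rows make up. A row lasts 1/10 s, in which the tool goes at most 0.05 m and 0.15 rad, less where a joint would pass 70% of its speed; a pose out of reach is approached as far as the arm can. The fingers move at their own pace and stop on an object; FORCE is the grip in N (left out, the last holds). Time passes only in rows, so rows that do not move let the fingers close. It prints the time, the measured TCP pose, the force, the opening and the grip force at its end. Input that does not fit is refused with a message, and nothing moves.
- manip.observe(): the state, without advancing time (a new reading comes with each control period).
- manip.read_camera(name): name is "side" or "top" or "wrist"; returns the picture (480x640x3 uint8, red, green, blue); there is no depth.
- manip.calibration(name): a dict with "vfov" (degrees; the focal length in pixels is half the picture's height over the tangent of half this angle, whatever the lens; pixels are square), "cx", "cy" (the principal point, pixels), "rvec" (rotation vector, rad) and "tvec" (3), from world to camera coordinates, as OpenCV has them. Camera axes: x right, y down, z forward; pixel columns grow to the right and rows downward; lengths in m; the calibration is good to about 2 mm. A picture is of the moment at which its call begins: read the wrist's pose just before it. calibration takes no time and is no camera call; for the wrist camera it gives the pose at the moment of the call.
- manip.close_job(): hands the job in; it is judged then, once.
The state is a dict: "clock": time; "joints": joint angles; "qvel": joint speeds; "effort": joint torques, N m; "tcp_pos": TCP position; "tool_rot": TCP orientation; "force": force on the tool from outside, world axes, zero at the start; "wrist_torque": the same for the moment, N m; "grip_width": finger opening in m; "finger_force": force on a finger pad.
Only numpy, scipy, OpenCV 4.12 (cv2) and the standard library are available. Lean on these libraries where they do the work, as an engineer would, in place of code of your own. Each camera call takes 0.05 s, during which the arm holds its last target. There are 200 camera calls.

## Working session

There is one attempt and no reset: what is moved stays moved. The work goes in short steps, Python scripts to look and compute and a shell command to move; the robot and the scene stay as the last step left them, time stands still between calls to the robot, and variables do not carry over. Pictures are saved under pics/ and viewed, at most 10 in all, crops included, and the job is handed in when it is done.

```bash
ls; mkdir -p pics
cat > h.py <<'E'
import numpy as np, cv2
from workcell import manip
from scipy.spatial.transform import Rotation as R
def cal(n):
    c=manip.calibration(n); f=240/np.tan(np.radians(c["vfov"])/2)
    return f,c["cx"],c["cy"],cv2.Rodrigues(np.array(c["rvec"],float))[0],np.array(c["tvec"],float)
def ray(c,u,v):
    f,cx,cy,Rm,t=c; d=Rm.T@np.array([(u-cx)/f,(v-cy)/f,1.]); return -Rm.T@t,d/np.linalg.norm(d)
def plane(c,u,v,z):
    o,d=ray(c,u,v); return o+d*(z-o[2])/d[2]
def proj(c,p):
    f,cx,cy,Rm,t=c; q=Rm@np.array(p)+t; return np.array([f*q[0]/q[2]+cx,f*q[1]/q[2]+cy])
def tri(rs):
    A=sum(np.eye(3)-np.outer(d,d) for o,d in rs); b=sum((np.eye(3)-np.outer(d,d))@o for o,d in rs)
    return np.linalg.solve(A,b)
def grab(n,fn):
    c=cal(n); im=np.ascontiguousarray(manip.read_camera(n)[:,:,::-1]); cv2.imwrite(fn,im); np.save(fn+'.npy',np.array([c[0],c[1],c[2],*c[3].ravel(),*c[4]])); return im
def load(fn):
    a=np.load(fn+'.npy'); return a[0],a[1],a[2],a[3:12].reshape(3,3),a[12:15]
E
python3 - <<'E'
from h import *
grab("top","pics/top0.png");grab("side","pics/side0.png")
s=manip.observe();print(s)
for n in("top","side","wrist"):
    c=cal(n);print(n,c[0],-c[3].T@c[4],c[3][2])
E
```

```text
pics
steer.py
workcell.py
{'clock': 0.1, 'joints': array([-1.49732497e+00,  2.63499613e-01, -4.88460058e-02,  1.25937967e+00,
        3.24146130e-05,  1.41552528e+00]), 'qvel': array([-0.00054266,  0.00032822,  0.00369331,  0.00034034,  0.00067981,
        0.00053093]), 'effort': array([ 2.69281692e-03, -6.38576174e+01,  3.85064006e+01,  1.00641468e-02,
       -3.65797086e-05,  2.30165668e-06]), 'tcp_pos': array([ 0.11904754, -0.51109572,  0.23087054]), 'tool_rot': array([ 9.93466634e-01,  1.14121997e-01,  3.51856414e-05, -4.63429528e-04]), 'force': array([-0.24376845, -0.03998252, -1.13622641]), 'wrist_torque': array([ 0.00235372, -0.01275109,  0.05899454]), 'finger_force': 0.0, 'grip_width': 0.08555504469146714}
top 524.6771910805277 [0.37688498 0.19704006 1.06902147] [ 0.17763828  0.02532652 -0.9837699 ]
side 566.0484163199305 [-0.26535633  0.71103342  0.64185419] [ 0.76470877 -0.44520279 -0.46584866]
wrist 347.89290016795906 [ 0.18453376 -0.49579918  0.37282759] [-0.26248163 -0.05939433 -0.96310732]
```

View pics/top0.png

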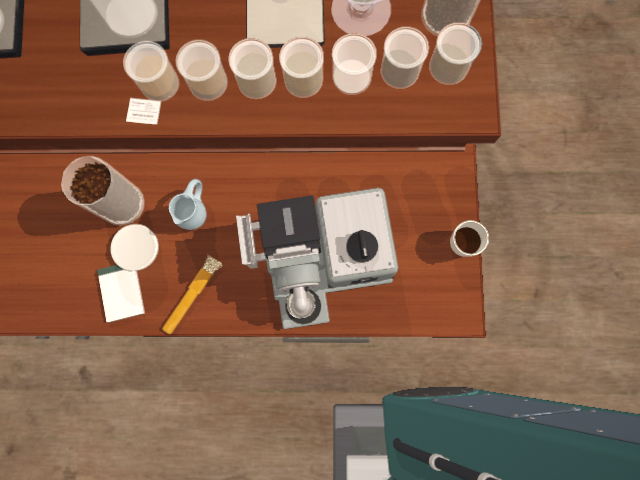

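View pics/side0.png

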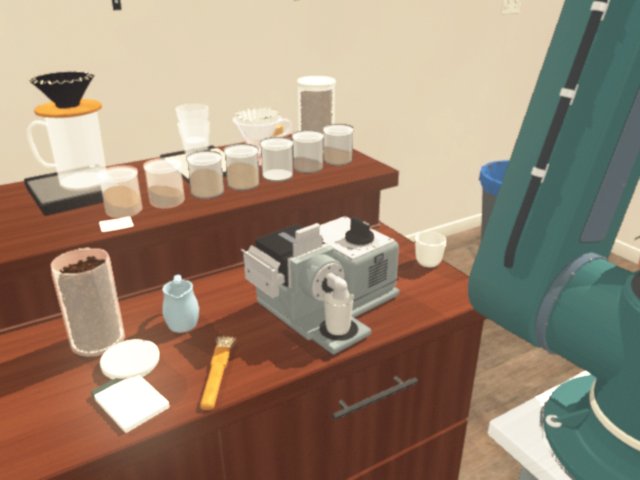

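Run:
```python
from h import *
a=cv2.imread("pics/top0.png")[180:330,225:405];b=cv2.imread("pics/side0.png")[205:355,235:405]
cv2.imwrite("pics/ca.png",cv2.resize(a,None,fx=4,fy=4,interpolation=cv2.INTER_CUBIC))
cv2.imwrite("pics/cb.png",cv2.resize(b,None,fx=4,fy=4,interpolation=cv2.INTER_CUBIC))
c=load("pics/top0.png")
for n,u,v,z in(("dial",362,246,.171),("gate",293,256,.194),("pocket",247,240,.147),("jug",187,210,.08)):print(n,plane(c,u,v,z))
```

```text
(no output)
```

View pics/ca.png

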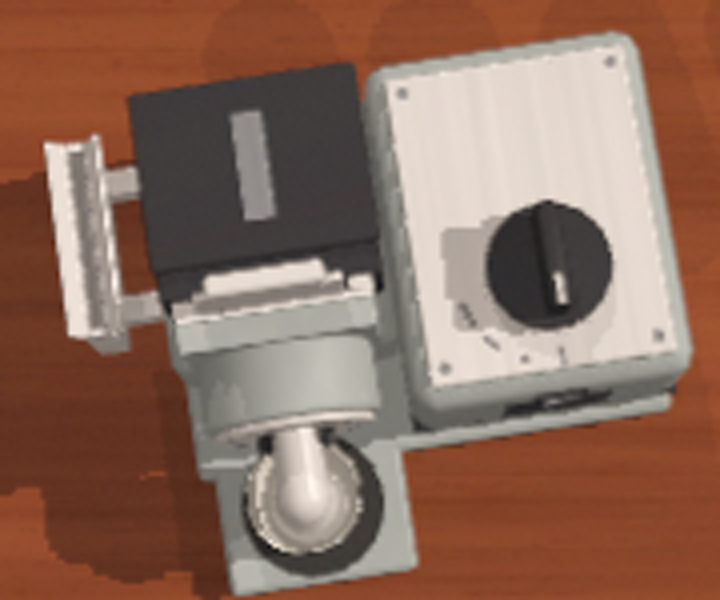

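View pics/cb.png

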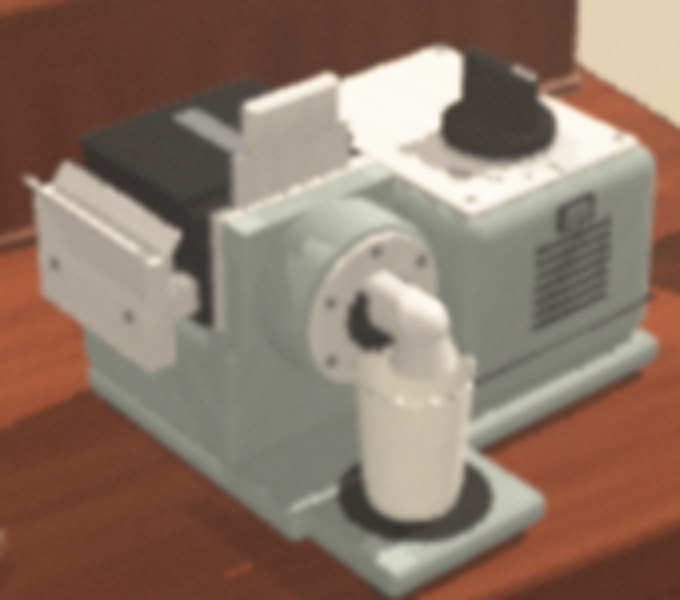

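```bash
echo '[0.05, -0.05, 0, 0, 0, 0, 0.085, 0.27, -0.30, -0.04, 0, 0, 0, 0.085, 0.27, -0.30, -0.04, 0, 0, 0, 0.085, 0.27, -0.30, -0.04, 0, 0, 0, 0.085, 0.27, -0.30, -0.04, 0, 0, 0, 0.085, 0.27, -0.30, -0.04, 0, 0, 0, 0.085, 0.27, -0.30, -0.04, 0, 0, 0, 0.085, 0.27, -0.30, -0.04, 0, 0, 0, 0.085]' | python3 steer.py
```

```text
clock: 0.9
tcp_pos: [0.3105, -0.1632, 0.2706]
tool_rot: [0.993, 0.114, 0.0, 0.0]
force: [0.7, -0.4, -0.6]
grip_width: 0.0847
finger_force: 0.0
```

```bash
echo '[0.28, -0.30, -0.04, 0, 0, -1.2, 0.085, 0.28, -0.30, -0.04, 0, 0, -1.2, 0.085, 0.28, -0.30, -0.04, 0, 0, -1.2, 0.085, 0.28, -0.30, -0.04, 0, 0, -1.2, 0.085, 0.28, -0.30, -0.04, 0, 0, -1.2, 0.085, 0.28, -0.30, -0.04, 0, 0, -1.2, 0.085, 0.28, -0.30, -0.04, 0, 0, -1.2, 0.085, 0.28, -0.30, -0.04, 0, 0, -1.2, 0.085]' | python3 steer.py
echo '[0, 0, 0, 0, 0, -0.15, 0.085, 0, 0, 0, 0, 0, -0.28, 0.085, 0, 0, 0, 0, 0, -0.28, 0.085]' | python3 steer.py
python3 - <<'E'
from h import *
s=manip.observe();print(s['tcp_pos'],s['joints'])
grab("wrist","pics/w1.png")
E
```

```text
clock: 1.7
tcp_pos: [0.5052, 0.1752, 0.3083]
tool_rot: [0.761, 0.649, -0.0, -0.0]
force: [0.6, -0.5, 0.6]
grip_width: 0.0847
finger_force: 0.0
clock: 2.0
tcp_pos: [0.5047, 0.1733, 0.3079]
tool_rot: [0.665, 0.747, -0.0, -0.0]
force: [-0.9, -0.3, -1.4]
grip_width: 0.085
finger_force: 0.0
[0.50472828 0.17326027 0.30791653] [ 1.77921661e-01  2.69603121e-01  1.67146223e-01  1.46929066e+00
 -1.37315182e-05  1.63177000e+00]
```

View pics/w1.png

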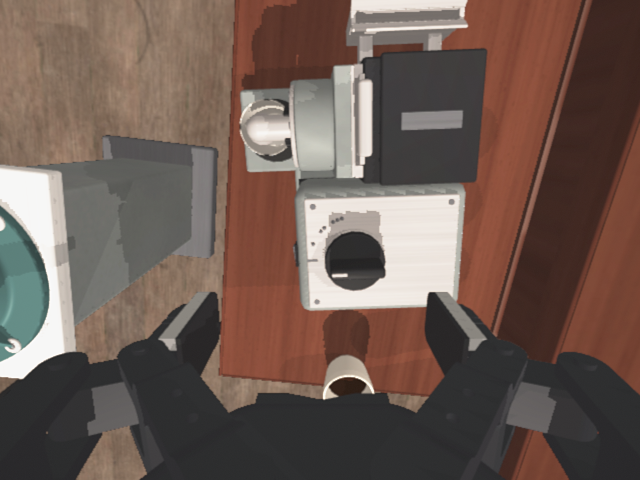

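```bash
echo '[0.05, 0, 0, 0, 0, 0, 0.085, 0.09, 0.0, 0, 0, 0, 0, 0.085, 0.09, 0, 0, 0, 0, 0, 0.085, 0.09, 0, 0, 0, 0, 0, 0.085]' | python3 steer.py
python3 - <<'E'
from h import *
s=manip.observe();print(s['tcp_pos'],s['joints'])
b=grab("wrist","pics/w2.png")
a=cv2.imread("pics/w1.png")
# crops side by side
A=cv2.resize(a[0:300,290:480],None,fx=2,fy=2,interpolation=cv2.INTER_CUBIC)
B=cv2.resize(b[60:360,290:480],None,fx=2,fy=2,interpolation=cv2.INTER_CUBIC)
cv2.imwrite("pics/ab.png",np.hstack([A,B]))
E
```

```text
clock: 2.45
tcp_pos: [0.4943, 0.2625, 0.3083]
tool_rot: [0.666, 0.746, -0.0, 0.0]
force: [0.7, -0.9, -0.3]
grip_width: 0.0852
finger_force: 0.0
[0.49429164 0.26252538 0.30826055] [ 3.42730726e-01  3.17097480e-01  2.36985131e-01  1.49096890e+00
 -1.91743533e-04  1.80136513e+00]
```

View pics/ab.png

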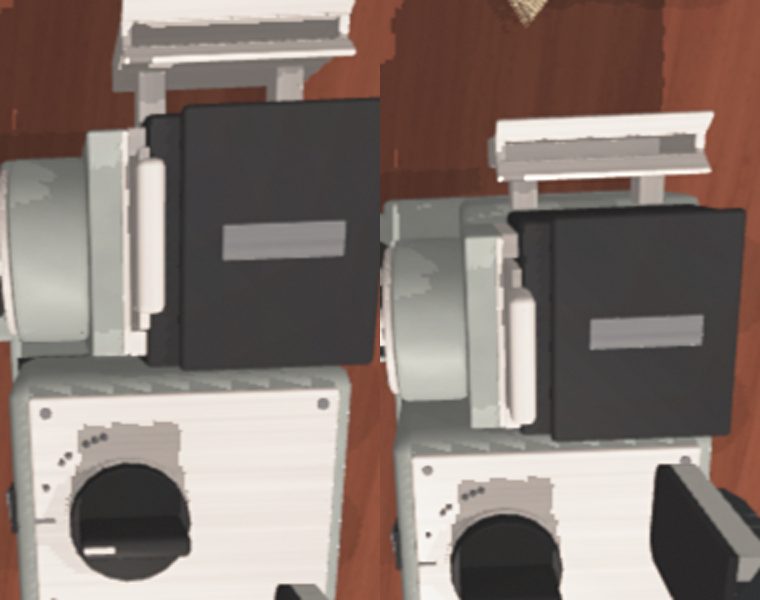

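```bash
cat > m.py <<'E'
from h import *
c1,c2,ct=load("pics/w1.png"),load("pics/w2.png"),load("pics/top0.png")
def box(fn,x0,x1,y0,y1,lo,hi):
    im=cv2.imread(fn)[y0:y1,x0:x1]; m=cv2.inRange(im,np.array(lo),np.array(hi))
    cs=max(cv2.findContours(m,0,2)[0],key=cv2.contourArea)
    b=cv2.boxPoints(cv2.minAreaRect(cs))+[x0,y0]; 
    return b,cv2.minAreaRect(cs)
def w1(x,y): return ray(c1,290+x/2,y/2)
def w2(x,y): return ray(c2,290+(x-380)/2,60+y/2)
for n,c in(("c1",c1),("c2",c2)): print(n,-c[3].T@c[4])
P=dict(lidFL=((182,108),(552,217)),lidBR=((372,362),(730,433)),lidFR=((181,367),(553,439)),
 labFL=((222,226),(589,319)),labFR=((223,260),(590,349)),labBL=((345,221),(703,315)),labBR=((345,254),(702,344)),
 lipInF=((118,62),(498,180)),lipInB=((354,53),(708,173)),screwL=((45,413),(428,470)),screwB=((323,404),(685,461)),gate=((151,235),(523,358)),
 gateR=((149,312),(522,425)),gateL=((151,158),(523,290)))
T={}
for k,(a,b) in P.items(): T[k]=tri([w1(*a),w2(*b)]);print(k,T[k].round(4))
yaw=lambda a,b:np.degrees(np.arctan2(*(b-a)[[1,0]]))
print(yaw(T['labFL'],T['labBL']),yaw(T['labFR'],T['labBR']),yaw(T['lidFR'],T['lidBR']),yaw(T['lipInF'],T['lipInB']),yaw(T['screwL'],T['screwB']))
for fn,c,r in(("pics/w1.png",c1,(352,378,70,165)),("pics/w2.png",c2,(350,372,198,280))):
    b,mr=box(fn,*r,(190,190,190),(255,255,255));print(fn,mr,b.round(1).tolist())
E
python3 m.py
```

```text
c1 [0.49614097 0.24085038 0.44984106]
c2 [0.48592973 0.33015847 0.45017204]
lidFL [0.5346 0.312  0.1442]
lidBR [0.6328 0.2226 0.1449]
lidFR [0.5503 0.2109 0.1466]
labFL [0.5575 0.2698 0.1474]
labFR [0.5598 0.2566 0.1491]
labBL [0.6069 0.2775 0.1485]
labBR [0.6089 0.2647 0.15  ]
lipInF [0.5081 0.3247 0.1466]
lipInB [0.5964 0.3375 0.1484]
screwL [0.494  0.1809 0.13  ]
screwB [0.6213 0.2001 0.1298]
gate [0.5245 0.2599 0.1892]
gateR [0.5274 0.2336 0.1929]
gateL [0.5213 0.2857 0.1843]
8.788516085458545 9.358331655813046 8.034341512408574 8.27890831753369 8.5630347751634
pics/w1.png ((13.5, 52.0), (82.0, 11.0), 90.0) [[360.0, 81.0], [371.0, 81.0], [371.0, 163.0], [360.0, 163.0]]
pics/w2.png ((8.0, 43.5), (63.0, 16.0), 90.0) [[350.0, 210.0], [366.0, 210.0], [366.0, 273.0], [350.0, 273.0]]
```

```bash
cat >> m.py <<'E'
print('---')
def p1(x,y,z): return plane(c1,290+x/2,y/2,z)
def p2(x,y,z): return plane(c2,290+(x-380)/2,60+y/2,z)
def pt(x,y,z): return plane(ct,225+x/4,180+y/4,z)
o=[p2(497,124,.147),p2(712,112,.147)];i=[p2(498,180,.147),p2(708,173,.147)]
print('pocket w2',np.round(o+i,4).tolist(),np.mean(o+i,0))
q=[pt(45,143,.147),pt(72,338,.147),pt(98,135,.147),pt(122,330,.147)];print('pocket top',np.round(q,4).tolist(),np.mean(q,0))
i=[p1(118,62,.147),p1(354,53,.147)];print('inner w1',np.round(i,4).tolist())
print('gate',p1(151,235,.194),p2(523,358,.194),pt(266,275,.194))
print('dial',p1(131,521,.142),pt(550,265,.142))
# dark circle in top and w1
for fn,c,r,z in(("pics/w1.png",c1,(318,392,225,300),.142),("pics/top0.png",ct,(335,390,222,275),.142)):
    im=cv2.imread(fn)[r[2]:r[3],r[0]:r[1]]; m=cv2.inRange(im,(0,0,0),(75,75,75))
    cs=max(cv2.findContours(m,0,2)[0],key=cv2.contourArea)
    (u,v),rad=cv2.minEnclosingCircle(cs);print(fn,u+r[0],v+r[2],rad,plane(c,u+r[0],v+r[2],z))
G=np.array([[np.cos(.15),-np.sin(.15)],[np.sin(.15),np.cos(.15)]])
s=manip.observe();t=s['tcp_pos'];Rt=R.from_quat(s['tool_rot'])
print(t,np.degrees(np.arctan2(*Rt.as_matrix()[[1,0],0])))
E
python3 m.py | sed -n '/---/,$p'
```

```text
---
pocket w2 [[0.5058, 0.3471, 0.147], [0.5933, 0.3617, 0.147], [0.5092, 0.3249, 0.147], [0.5968, 0.3376, 0.147]] [0.5512724  0.34279655 0.147     ]
pocket top [[0.5942, 0.3613, 0.147], [0.5052, 0.3466, 0.147], [0.5979, 0.3374, 0.147], [0.5088, 0.3243, 0.147]] [0.5515212  0.34240572 0.147     ]
inner w1 [[0.5069, 0.3244, 0.147], [0.5971, 0.338, 0.147]]
gate [0.52403083 0.25958848 0.194     ] [0.523842   0.26121501 0.194     ] [0.52560926 0.25724459 0.194     ]
dial [0.53936199 0.13690453 0.142     ] [0.53895622 0.13360868 0.142     ]
pics/w1.png 355.5 261.5 31.120832443237305 [0.53950254 0.13592365 0.142     ]
pics/top0.png 361.49275398254395 245.7391300201416 15.74740219116211 [0.53988538 0.13539679 0.142     ]
[0.49449763 0.26186757 0.30834277] 96.40384070075932
```

```bash
echo '[-0.0055, 0.029, 0, 0, 0, -0.038, 0.04, -0.0055, 0.029, 0.04, 0, 0, -0.038, 0.04, -0.0055, 0.029, 0.08, 0, 0, -0.038, 0.04, -0.0055, 0.029, 0.12, 0, 0, -0.038, 0.04, -0.0055, 0.029, 0.144, 0, 0, -0.038, 0.04, -0.0055, 0.029, 0.144, 0, 0, -0.038, 0.04, -0.0055, 0.029, 0.144, 0, 0, -0.038, 0.04]' | python3 steer.py 40
python3 - <<'E'
from h import *
s=manip.observe();t=s['tcp_pos'];Rt=R.from_quat(s['tool_rot']);print(t,np.degrees(np.arctan2(*Rt.as_matrix()[[1,0],0])))
for i,n in enumerate(("side","wrist")): grab(n,f"pics/g_{n}.png")
a=cv2.imread("pics/g_side.png")[165:315,220:400];b=cv2.imread("pics/g_wrist.png")
cv2.imwrite("pics/g.png",np.hstack([cv2.resize(a,(400,333)),cv2.resize(b,(400,300))[:300].copy() if 0 else cv2.copyMakeBorder(cv2.resize(b,(400,300)),0,33,0,0,0)]))
E
```

```text
clock: 3.2
tcp_pos: [0.5244, 0.2593, 0.1654]
tool_rot: [0.652, 0.758, 0.0, 0.0]
force: [-0.5, 0.4, 0.8]
grip_width: 0.04
finger_force: 0.0
[0.5243878  0.25930223 0.16538014] 98.59548700841617
```

View pics/g.png

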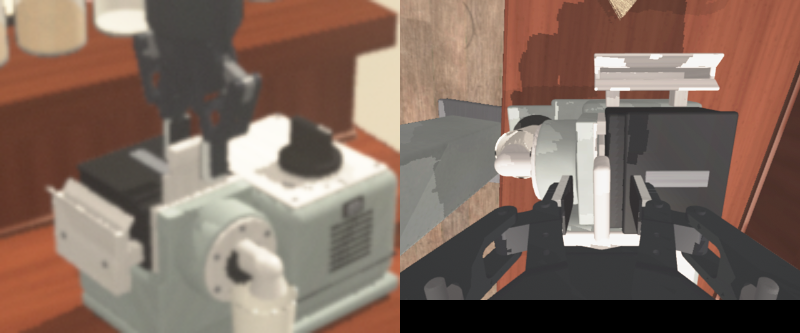

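The grip edge (wrist panel, about 602,200) stands midway between the two fingers (568 and 640). I'll close on it.

```bash
echo '[0, 0, 0, 0, 0, 0, 0.012, 0, 0, 0, 0, 0, 0, 0.0, 0, 0, 0, 0, 0, 0, 0, 0, 0, 0, 0, 0, 0, 0, 0, 0, 0, 0, 0, 0, 0, 0, 0, 0, 0, 0, 0, 0]' | python3 steer.py 40
echo '[0, 0, -0.01, 0, 0, 0, 0, 0, 0, -0.02, 0, 0, 0, 0, 0, 0, -0.03, 0, 0, 0, 0]' | python3 steer.py
```

```text
clock: 3.9
tcp_pos: [0.5245, 0.2603, 0.1653]
tool_rot: [0.651, 0.759, 0.001, 0.001]
force: [0.4, -0.3, 6.7]
grip_width: 0.009
finger_force: 39.4
clock: 4.2
tcp_pos: [0.524, 0.2602, 0.1955]
tool_rot: [0.651, 0.759, 0.0, 0.0]
force: [-0.1, 0.3, -1.7]
grip_width: 0.0093
finger_force: 39.2
```

```bash
echo '[0, 0, -0.03, 0, 0, 0, 0, 0, 0, -0.07, 0, 0, 0, 0, 0, 0, -0.07, 0, 0, 0, 0, 0, 0, -0.07, 0, 0, 0, 0]' | python3 steer.py
python3 - <<'E'
from h import *
grab("side","pics/l_side.png");grab("wrist","pics/l_wrist.png")
a=cv2.imread("pics/l_side.png")[115:315,220:400];b=cv2.imread("pics/l_wrist.png")
cv2.imwrite("pics/l.png",np.hstack([cv2.resize(a,(360,400)),cv2.copyMakeBorder(cv2.resize(b,(440,330)),0,70,0,0,0)]))
s=manip.observe();print(s['force'],s['tcp_pos'])
E
```

```text
clock: 4.6
tcp_pos: [0.5244, 0.2603, 0.2652]
tool_rot: [0.651, 0.759, 0.001, 0.0]
force: [0.4, 0.1, -3.1]
grip_width: 0.0096
finger_force: 39.6
[ 0.75281569  0.23837123 -2.00830147] [0.5236301  0.26004255 0.26359164]
```

View pics/l.png

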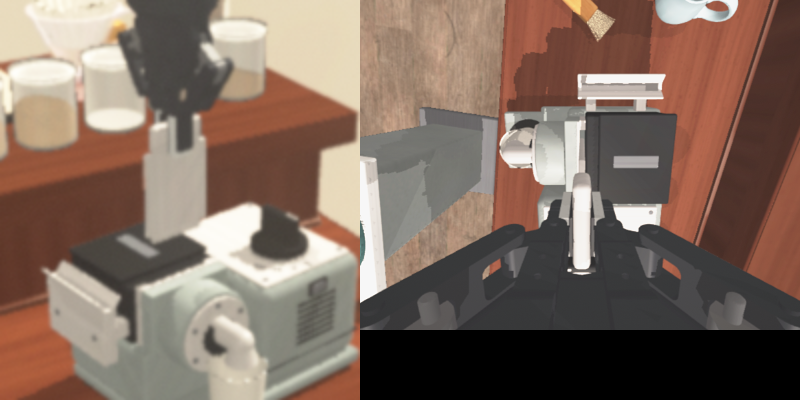

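The plate is clear of the slot and hangs straight in the pads. Next I turn it a quarter turn over the pocket.

```bash
echo '[0.077, 0.0395, 0, 0, 0, -0.15, 0, 0.077, 0.0395, 0, 0, 0, -0.3, 0, 0.077, 0.0395, 0, 0, 0, -0.45, 0, 0.077, 0.0395, 0, 0, 0, -0.6, 0, 0.077, 0.0395, 0, 0, 0, -0.75, 0, 0.077, 0.0395, 0, 0, 0, -0.9, 0, 0.077, 0.0395, 0, 0, 0, -1.05, 0, 0.077, 0.0395, 0, 0, 0, -1.2, 0]' | python3 steer.py
echo '[0, 0, 0, 0, 0, -0.15, 0, 0, 0, 0, 0, 0, -0.3, 0, 0, 0, 0, 0, 0, -0.371, 0, 0, 0, 0, 0, 0, -0.371, 0, 0, 0, 0, 0, 0, -0.371, 0]' | python3 steer.py
cat > st.py <<'E'
from h import *
import sys
s=manip.observe();M=R.from_quat(s['tool_rot']).as_matrix();t=s['tcp_pos']
d=np.array([float(x) for x in sys.argv[1:4]])-t
print(t.round(4),'yaw',np.degrees(np.arctan2(M[1,0],M[0,0])).round(2),'tilt',np.degrees(M[:2,2]).round(2),'tool delta',(M.T@d).round(4),'F',s['force'].round(1),'j6',s['joints'][5].round(2),s['grip_width'].round(4))
E
python3 st.py .5514 .3426 .165
```

```text
clock: 5.5
tcp_pos: [0.5509, 0.3421, 0.2631]
tool_rot: [0.106, 0.994, -0.001, -0.001]
force: [-1.2, -0.2, -2.6]
grip_width: 0.0096
finger_force: 40.1
clock: 6.0
tcp_pos: [0.5511, 0.3422, 0.2636]
tool_rot: [-0.075, 0.997, -0.0, -0.001]
force: [0.3, -0.7, -2.1]
grip_width: 0.0094
finger_force: 40.1Traceback (most recent call last):
  File "st.py", line 5, in <module>
    print(t.round(4),'yaw',np.degrees(np.arctan2(M[1,0],M[0,0])).round(2),'tilt',np.degrees(M[:2,2]).round(2),'tool delta',(M.T@d).round(4),'F',s['force'].round(1),'j6',s['joints'][5].round(2),s['grip_width'].round(4))
                                                                                                                                                                                                 ^^^^^^^^^^^^^^^^^^^^^
AttributeError: 'float' object has no attribute 'round'
```

```bash
echo '[0, 0, 0.02, 0, 0, 0, 0, 0, 0, 0.036, 0, 0, 0, 0, 0, 0, 0.045, 0, 0, 0, 0, 0, 0, 0.052, 0, 0, 0, 0, 0, 0, 0.052, 0, 0, 0, 0]' | python3 steer.py
python3 - <<'E'
from h import *
s=manip.observe();print(s['force'],s['tcp_pos'],s['wrist_torque'])
grab("side","pics/p_side.png");grab("top","pics/p_top.png")
a=cv2.imread("pics/p_side.png")[165:315,220:400];b=cv2.imread("pics/p_top.png")[180:330,205:405]
cv2.imwrite("pics/p.png",np.hstack([cv2.resize(a,(400,333)),cv2.resize(b,(400,333))]))
E
```

```text
clock: 6.5
tcp_pos: [0.5511, 0.3421, 0.2118]
tool_rot: [-0.076, 0.997, -0.0, -0.0]
force: [-0.2, 0.1, -1.6]
grip_width: 0.0093
finger_force: 40.0
[-0.17862845  0.08850499 -1.57348559] [0.55112283 0.34213933 0.21177344] [ 0.00106252 -0.02310887  0.00587656]
```

View pics/p.png

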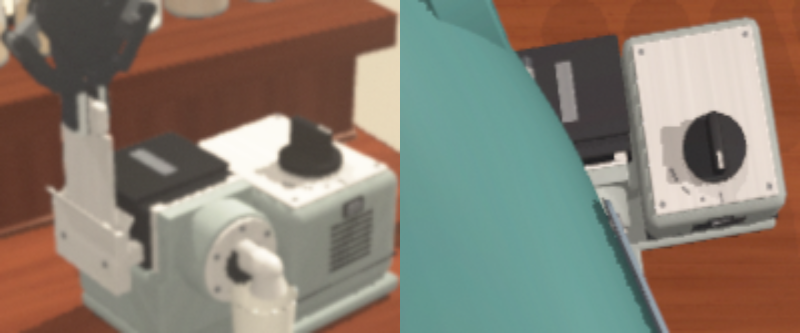

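The plate is entering the pocket (side panel, around 90,200) and the force reads near zero.

```bash
echo '[0, 0, 0.01, 0, 0, 0, 0, 0, 0, 0.02, 0, 0, 0, 0, 0, 0, 0.03, 0, 0, 0, 0, 0, 0, 0.03, 0, 0, 0, 0]' | python3 steer.py
echo '[0, 0, 0.006, 0, 0, 0, 0, 0, 0, 0.012, 0, 0, 0, 0, 0, 0, 0.015, 0, 0, 0, 0, 0, 0, 0.0165, 0, 0, 0, 0, 0, 0, 0.0165, 0, 0, 0, 0]' | python3 steer.py
```

```text
clock: 7.0
tcp_pos: [0.5506, 0.3419, 0.1805]
tool_rot: [-0.076, 0.997, -0.0, -0.001]
force: [-0.8, -0.4, -2.1]
grip_width: 0.0096
finger_force: 40.0
clock: 7.5
tcp_pos: [0.5513, 0.3422, 0.1658]
tool_rot: [-0.076, 0.997, -0.0, -0.0]
force: [-0.4, -1.0, -1.7]
grip_width: 0.0091
finger_force: 40.0
```

```bash
echo '[0, 0, 0.001, 0, 0, 0, 0, 0, 0, 0.002, 0, 0, 0, 0, 0, 0, 0.002, 0, 0, 0, 0]' | python3 steer.py
```

```text
clock: 7.8
tcp_pos: [0.5517, 0.3424, 0.1653]
tool_rot: [-0.076, 0.997, 0.0, 0.001]
force: [-2.9, -0.1, 9.8]
grip_width: 0.0093
finger_force: 42.0
```

```bash
sed -i "s/s\['grip_width'\].round(4)/s['grip_width']/" st.py
echo '[0, 0, 0, 0, 0, 0, 0.02, 0, 0, 0, 0, 0, 0, 0.04, 0, 0, 0, 0, 0, 0, 0.04, 0, 0, -0.03, 0, 0, 0, 0.04, 0, 0, -0.06, 0, 0, 0, 0.04, 0, 0, -0.09, 0, 0, 0, 0.04, 0, 0, -0.09, 0, 0, 0, 0.04]' | python3 steer.py
echo '[0.01, -0.05, 0, 0, 0, 0, 0.04, 0.02, -0.1, 0, 0, 0, 0, 0.04, 0.03, -0.15, 0, 0, 0, 0, 0.04, 0.043, -0.203, 0, 0, 0, 0, 0.04, 0.043, -0.203, 0, 0, 0, 0, 0.04, 0.043, -0.203, 0, 0, 0, 0, 0.04]' | python3 steer.py
python3 st.py .5395 .1357 .145
python3 - <<'E'
from h import *
grab("side","pics/q_side.png");grab("wrist","pics/q_wrist.png")
a=cv2.imread("pics/q_side.png")[165:345,200:400];b=cv2.imread("pics/q_wrist.png")
cv2.imwrite("pics/q.png",np.hstack([cv2.resize(a,(320,288)),cv2.resize(b,(384,288))]))
E
```

```text
clock: 8.5
tcp_pos: [0.5525, 0.3428, 0.2576]
tool_rot: [-0.076, 0.997, 0.001, 0.003]
force: [0.5, 0.1, -0.1]
grip_width: 0.0399
finger_force: 0.0
clock: 9.1
tcp_pos: [0.5396, 0.1338, 0.2537]
tool_rot: [-0.075, 0.997, 0.0, -0.0]
force: [0.6, -0.2, 0.4]
grip_width: 0.04
finger_force: 0.0
[0.5396 0.1338 0.2537] yaw -171.42 tilt [-0.01  0.  ] tool delta [-0.0002  0.0019  0.1087] F [ 0.6 -0.2  0.4] j6 -0.05 0.04004107814288062
```

View pics/q.png

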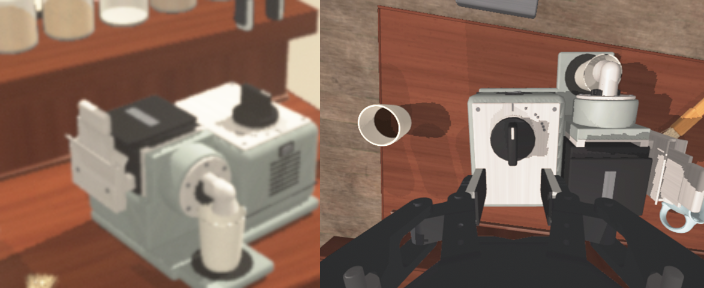

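Run:
```python
from h import *
c=load("pics/q_wrist.png");im=cv2.imread("pics/q_wrist.png")
r=(275,370,185,285);m=cv2.inRange(im[r[2]:r[3],r[0]:r[1]],(0,0,0),(75,75,75))
cs=max(cv2.findContours(m,0,2)[0],key=cv2.contourArea);x,y,w,h=cv2.boundingRect(cs)
print(x+r[0],y+r[2],w,h,plane(c,x+r[0]+w/2,y+r[2]+h/2,.142))
cv2.imwrite("pics/dz.png",cv2.resize(im[180:290,270:375],None,fx=5,fy=5,interpolation=cv2.INTER_CUBIC))
c=load("pics/q_side.png");g=np.radians(8.6);ex=np.array([np.cos(g),np.sin(g),0]);ey=np.array([-np.sin(g),np.cos(g),0])
for k in(-.026,.026):print(proj(c,np.array([.5517,.3424,.194])+k*ex+.005*ey))
im=cv2.imread("pics/q_side.png");a=cv2.resize(im[210:310,230:330],None,fx=5,fy=5,interpolation=cv2.INTER_CUBIC)
b=cv2.imread("pics/dz.png");cv2.imwrite("pics/dd.png",np.hstack([a[:500,:400],b[:500,:400+0]]))
```

```text
285 196 73 80 [0.54045874 0.13502715 0.142     ]
[265.78602233 237.92799196]
[249.12131626 227.69436532]
```

View pics/dd.png

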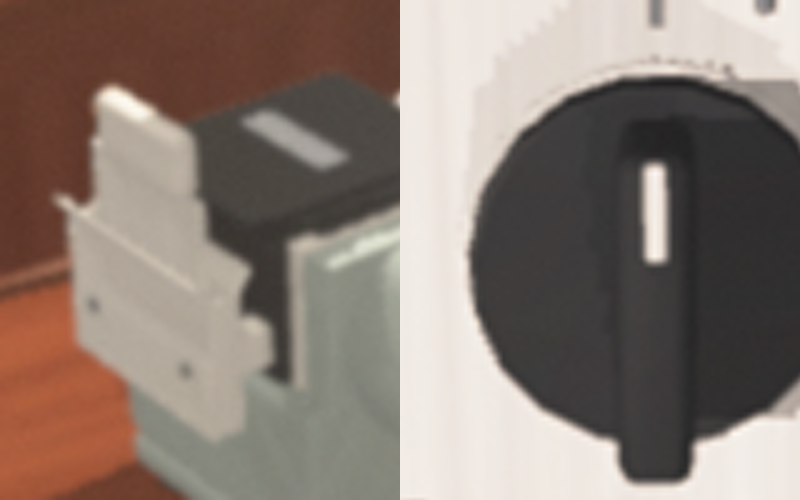

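Plate sits fully down: its top corners are at about (250,228) and (268,237), within 2 px of the projection for a fully seated plate. The dial bar is at wrist column 321, square to the fingers. Descending.

```bash
echo '[0, 0.0018, 0.04, 0, 0, 0, 0.04, 0, 0.0018, 0.08, 0, 0, 0, 0.04, 0, 0.0018, 0.1, 0, 0, 0, 0.04, 0, 0.0018, 0.1065, 0, 0, 0, 0.04, 0, 0.0018, 0.1065, 0, 0, 0, 0.04]' | python3 steer.py
echo '[0, 0, 0, 0, 0, 0, 0.012, 0, 0, 0, 0, 0, 0, 0.0, 0, 0, 0, 0, 0, 0, 0, 0, 0, 0, 0, 0, 0, 0, 0, 0, 0, 0, 0, 0, 0, 0, 0, 0, 0, 0, 0, 0]' | python3 steer.py 80
python3 st.py .539 .1355 .147
python3 -c "
from h import *
print(manip.observe()['wrist_torque'])"
```

```text
clock: 9.7
tcp_pos: [0.5392, 0.1379, 0.1469]
tool_rot: [-0.077, 0.997, 0.0, -0.001]
force: [-0.2, 0.3, -0.2]
grip_width: 0.0401
finger_force: 0.0
clock: 10.3
tcp_pos: [0.5406, 0.1349, 0.149]
tool_rot: [-0.075, 0.997, -0.002, 0.001]
force: [-0.6, -16.5, 6.9]
grip_width: 0.0092
finger_force: 79.1
[0.5406 0.1349 0.149 ] yaw -171.35 tilt [ 0.19 -0.25] tool delta [0.0015 0.0009 0.002 ] F [ -0.6 -16.5   6.9] j6 -0.05 0.009238869527630606
[-3.22478037 -0.07977593  0.0703404 ]
```

```bash
echo '[0, -0.0015, -0.001, 0, 0, 0, 0, 0, -0.0015, -0.001, 0, 0, 0, 0, 0, -0.0015, -0.001, 0, 0, 0, 0]' | python3 steer.py
python3 st.py .539 .1355 .147
```

```text
clock: 10.6
tcp_pos: [0.5406, 0.1346, 0.1492]
tool_rot: [-0.076, 0.997, -0.001, 0.001]
force: [2.8, -6.6, -5.8]
grip_width: 0.0095
finger_force: 79.4
[0.5406 0.1346 0.1492] yaw -171.31 tilt [ 0.11 -0.08] tool delta [0.0014 0.0011 0.0021] F [ 2.8 -6.6 -5.8] j6 -0.05 0.009453381570865808
```

```bash
echo '[0, -0.001, 0, 0, 0, 0.1, 0, 0, -0.001, 0, 0, 0, 0.2, 0, 0, -0.001, 0, 0, 0, 0.3, 0, 0, -0.001, 0, 0, 0, 0.4, 0, 0, -0.001, 0, 0, 0, 0.5, 0, 0, -0.001, 0, 0, 0, 0.6, 0, 0, -0.001, 0, 0, 0, 0.6, 0]' | python3 steer.py
python3 st.py .5406 .1346 .149
python3 -c "
from h import *
print(manip.observe()['wrist_torque'])"
```

```text
clock: 11.3
tcp_pos: [0.5407, 0.1342, 0.1491]
tool_rot: [0.223, 0.975, 0.0, 0.001]
force: [3.8, -2.5, -3.8]
grip_width: 0.0093
finger_force: 79.4
[0.5407 0.1342 0.1491] yaw 154.25 tilt [ 0.12 -0.02] tool delta [0.0002 0.0003 0.0001] F [ 3.8 -2.5 -3.8] j6 0.55 0.009292185628628696
[-0.33712696 -0.99467224  0.09215372]
```

```bash
echo '[0, 0, 0, 0, 0, 0.1, 0, 0, 0, 0, 0, 0, 0.2, 0, 0, 0, 0, 0, 0, 0.3, 0, 0, 0, 0, 0, 0, 0.4, 0, 0, 0, 0, 0, 0, 0.5, 0, 0, 0, 0, 0, 0, 0.61, 0, 0, 0, 0, 0, 0, 0.61, 0, 0, 0, 0, 0, 0, 0.61, 0]' | python3 steer.py
python3 st.py .5406 .1346 .149
python3 - <<'E'
from h import *
print(manip.observe()['wrist_torque'])
im=grab("wrist","pics/f_w.png");sd=grab("side","pics/f_s.png")
c=load("pics/f_w.png");print(proj(c,[.5395,.1357,.142]))
cv2.imwrite("pics/f.png",np.hstack([cv2.resize(im,(480,360)),cv2.resize(sd[165:345,240:400],(320,360))]))
E
```

```text
clock: 12.1
tcp_pos: [0.5406, 0.134, 0.1491]
tool_rot: [0.503, 0.864, 0.0, 0.001]
force: [3.4, -4.9, -2.2]
grip_width: 0.0095
finger_force: 79.7
[0.5406 0.134  0.1491] yaw 119.57 tilt [ 0.11 -0.06] tool delta [0.0006 0.0003 0.0001] F [ 3.4 -4.9 -2.2] j6 1.15 0.009509535691804181
[-0.91644826 -0.98959709  0.15369876]
[323.46573569 288.99289024]
```

View pics/f.png

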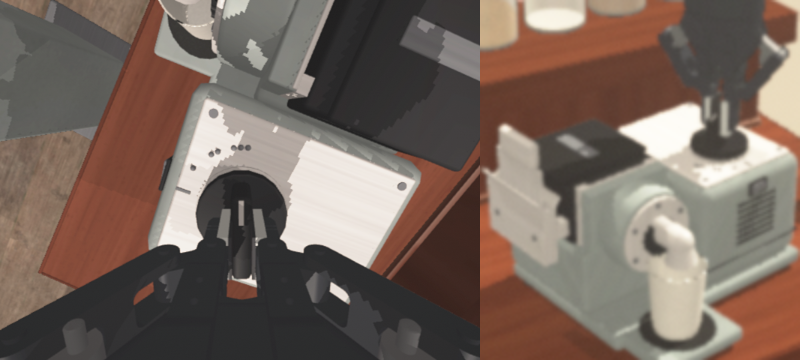

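```bash
python3 - <<'E'
from h import *
c=load("pics/f_w.png");im=cv2.imread("pics/f_w.png")
r=(312,332,262,305);m=cv2.inRange(im[r[2]:r[3],r[0]:r[1]],(120,120,120),(255,255,255))
n,l,s,cen=cv2.connectedComponentsWithStats(m);print(s[1:],cen[1:]+[r[0],r[2]])
k=1+np.argmax(s[1:,4]);p=np.argwhere(l==k)[:,::-1]+[r[0],r[2]]
w=np.array([plane(c,u,v,.171)[:2] for u,v in p]);w0=w.mean(0);d=np.linalg.svd(w-w0)[2][0]
d*=np.sign(d@(w0-[.5395,.1357]));a=np.degrees(np.arctan2(d[1],d[0]));print(w0,a,'dial',np.radians((188.6-a)%360))
E
python3 st.py .5406 .1346 .149
```

```text
[[  6   6   7  32 169]] [[321.0887574  282.81656805]]
[0.53098375 0.14861059] 118.90261120752031 dial 1.2164489144713653
[0.5406 0.134  0.1491] yaw 119.58 tilt [ 0.11 -0.05] tool delta [0.0006 0.0003 0.0001] F [ 4.3 -4.8 -3.3] j6 1.15 0.00958251088800886
```

Pointer mark measures 1.216 rad, wrist yaw 1.205 rad: the dial is in the third click and held. Handing in.

```bash
python3 -c "
from workcell import manip
print(manip.close_job())"
```

```text
the job is handed in; nothing more can be done
None
```

The job is handed in at about 12 s: the shut-off plate stands fully down in the left pocket, released, and the gripper holds the dial at the third click (about 1.21 rad); the cups, jug and brush were not touched, but I viewed 12 pictures, over the limit of 10.

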